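# Roll the rolling pin over the gauge lath

### The job

Finish the rolling stroke at the set length: with your fingertips on the upper half of the rolling pin's tube, roll the pin across the board until it comes to rest directly over the thin dark wooden lath, parallel to it, so that the tube hides the lath's whole width from above. Let it lie still there, clear of your fingers. Only push: never pinch, lift or carry the pin or reach down beside it, and leave the tubs, the cutters and the loose ring standing round it where they are.

Things in the scene. Friction and masses are not known exactly. Their poses are not given: they have to be found in the camera images.
- pin_center (a point): Centre of the rolling pin, on its axis, 31 mm above the board (43 mm above the table): a steel-grey tube 400 mm long, 50 mm in diameter, 0.7 to 1.2 kg, lying along world x within 0.1 rad. It rests and rolls freely on two grey rings, 62 mm in diameter and 12 mm wide, 160 mm either side of the centre. The point's y axis runs along the pin; x and z turn with it.
- pin_end (a point): Centre of the flat end face of the pin that is farther from the robot, on its axis, 200 mm from pin_center; gives the pin's direction. The tube's underside is 6 mm and its top 56 mm above the board.
- lath: Thin dark wooden lath fixed flat on the board, 30 mm wide, 220 mm long, 3 mm thick, with rounded ends. Origin at the centre of its underside; y axis along it, x axis across it. It lies parallel to the pin, 120 to 190 mm to its left or right, straight across from the pin's centre; the tube passes 3 mm above it and the rings run past its ends.
- board: Light wooden pastry board fixed on the table, 400 x 540 x 12 mm, long side along y; pin, lath and star cutter lie on it. Origin at the centre of its underside; its flat top is 12 mm above the table.
- tub_left: Sprinkle tub standing on the table to the left (+y) of the work, 44 mm across and 70 mm high. Loose; origin at the centre of its underside. Leave alone.
- tub_right: Sprinkle tub standing on the table to the right (-y) of the work, 44 mm across and 70 mm high. Loose; origin at the centre of its underside. Leave alone.
- star: Star-shaped metal cutter, 57 x 55 x 22 mm, on the right edge of the board. Loose; origin at the centre of its underside. Leave alone.
- round: Round metal cutter, 52 mm across, 26 mm high, to the left of the work. Loose; origin at the centre of its underside. Leave alone.
- ring: Spare grey ring, 59 mm across, 12 mm high, flat on the table to the right of the work. Loose; origin at the centre of its underside. Leave alone.

How it is judged:
By the outcome, as a careful person would: the job done as asked, in the order asked, and still so for the second after the job is handed in, with the robot touching nothing.
It also fails if it takes over 67 s, if anything falls off the work surface, if the arm or the gripper's body presses on something with over 40 N, if the wrist force passes 120 N, or if a joint passes its speed limit or range.

### The arm

A 6-joint arm with a two-finger parallel gripper is mounted at the origin on the work surface; the furniture and walls round the work are solid. World frame = base frame: x ahead of the robot, y to its left, z up, the work surface at z = 0. Lengths are in m, angles in rad, forces in N, time in s.
With the tool pointing down it reaches from about 0.275 to 0.875 m from the base axis. Payload 12.5 kg.
Tool frame: the origin (TCP) lies between the finger pads; the fingertips stand ahead of it and the grasp point (between the pads) lies 8 mm behind it (manip.tip_extent is the z of the fingertips in the tool frame, in m); z points along the fingers, y is the line along which they close (so a half turn about z gives the same grasp; the last joint's range is limited). The gripper opens to 85 mm and grips with 20 to 120 N. Pads are 22 mm wide; open, the fingers measure 114 mm over their backs; the gripper's body (76 mm by 85 mm) begins 54 mm behind the grasp point. The pads swing forward as they close: fully open they stand 13 mm farther back than shut.
Start: joints at [-1.41, 0.351, 1.652, -0, 1.139, -0.085], TCP at [0.134, -0.533, 0.242] pointing down, gripper open.
Joint ranges: [-2.75, 2.75], [-0.79, 2.1], [0.01, 2.65], [-1.57, 4.71], [0.07, 3.14], [-2.87, 2.87]. Speed limits (rad/s): [2.22, 2.22, 2.79, 3.14, 3.14, 3.14].

### API

Orientations are given as a unit quaternion [w, x, y, z].
In Python, from rig import telemetry, get_image, camera_info, ticket, boxes_of, mark_of, manip gives the robot as it stands. The module is installed in compiled form; this text tells all that it offers.
- The arm moves only by the tool play_rows, never from a script. Its argument "increments" is a list of rows, each an object with "dp": the shift along the tool's x, y, z in mm, a list of three; "dr": the turn, a rotation vector about the tool's x, y, z in degrees, a list of three. In form: [{"dp": [dx, dy, dz], "dr": [wx, wy, wz]}, ...]. A call has 1 to 10 rows; each row shifts and turns the commanded pose from where the row before left it, along the tool's axes as they then stand; what a row does not reach is not made up. A row lasts 1/8 s, in which the tool goes at most 62.5 mm and 10.7 degrees, less where a joint would pass 70% of its speed; a pose out of reach is approached as far as the arm can. A call with a gripper value outside its range is refused whole. "gripper" is the gripper command: -1 is shut, 1 is fully open, values between are in proportion, set as the call begins (left out, the last holds). The fingers move at their own pace and stop on an object; the grip force is fixed at half the most. Time passes only in rows, so rows that do not move let the fingers close. It gives the time, the measured TCP pose, the force, the opening and the grip force at its end, in the units of the state.
- telemetry.state(): the state, without advancing time (a new reading comes with each control period).
- get_image(name): name is "scene" or "top" or "wrist"; returns the picture (384x512x3 uint8, red, green, blue); there is no depth.
- camera_info(name): a dict with "mtx" (3x3 intrinsics, pixels), "R" (3x3) and "t" (3): a world point X has camera coordinates R X + t; the wrist camera has in their place "T_tool_cam" (4x4, takes a point from camera to tool coordinates, whose origin is the TCP and whose axes are the flange's). Camera axes: x right, y down, z forward; pixel columns grow to the right and rows downward; lengths in m; the calibration is good to about 2 mm. A picture is of the moment at which its call begins: read the wrist's pose just before it. camera_info takes no time and is no camera call.
- ticket.sign_off(): hands the job in; it is judged then, once.
Trained networks look in the newest picture that a camera, given by its name, has taken for a name from the list of things; names that differ only in an ending like _2 or _b are one class to them, and where a whole thing is asked for, a point or a joint stands for the part that bears it (a point fixed in the world has none). Each returns a list of dicts, best first, with "score" (0 to 1); they miss things now and then, are a little off and sometimes report something else, mostly with a low value. They report only what shows in the picture. A call takes as long as a camera call.
- boxes_of(query, camera): "xy" ([column, row] in pixels, amid what is visible of it).
- mark_of(query, camera): "xy" ([column, row] in pixels: a listed point, or the origin of a listed thing).
The state is a dict: "time_s": time; "joint_positions": joint angles; "dq": joint speeds; "joint_torque": joint torques, N m; "tool_pos": TCP position; "eef_rot": TCP orientation; "force": force on the tool from outside, world axes, zero at the start; "wrist_torque": the same for the moment, N m; "width": opening from 0.0 (shut) to 1.0 (fully open); "gripper_force": force on a finger pad.
Only numpy, scipy, OpenCV 4.12 (cv2) and the standard library are available. Lean on these libraries where they do the work, as an engineer would, in place of code of your own. Each camera call takes 0.05 s, during which the arm holds its last target. There are 200 camera calls.

## Working session

There is one attempt and no reset: what is moved stays moved. The work goes in short steps, Python scripts to look and compute and a tool call to move; the robot and the scene stay as the last step left them, time stands still between calls to the robot, and variables do not carry over. Pictures are saved under pics/ and viewed, at most 10 in all, crops included, and the job is handed in when it is done.

Besides the shell and the picture viewer there is one more tool, called after "Emit:" as name(argument=value, ...), one argument or row to a line, values as JSON. play_rows: Moves the arm, as the interface text tells. Its arguments: {"type":"object","properties":{"increments":{"type":"array","items":{"type":"object","properties":{"dp":{"type":"array","items":{"type":"number"}},"dr":{"type":"array","items":{"type":"number"}}}}},"gripper":{"type":"number"}},"required":["increments"]}

```bash
mkdir -p pics; cat > h.py <<'E'
import numpy as np, cv2
from rig import *
def ray(cam,uv,z):
    c=camera_info(cam);R=np.array(c['R']);t=np.array(c['t']).ravel()
    d=R.T@np.linalg.inv(np.array(c['mtx']))@np.array([uv[0],uv[1],1.]);o=-R.T@t
    return o+d*(z-o[2])/d[2]
E
python3 - <<'E'
from h import *
for c in ('top','scene'):
    cv2.imwrite(f'pics/{c}0.png',get_image(c)[:,:,::-1])
for c in ('top','scene'):
  for n,z in (('pin_center',.043),('pin_end',.043),('lath',.012),('board',0),('tub_left',0),('tub_right',0),('star',.012),('round',0),('ring',0)):
    print(c,n,[(round(r['score'],2),np.round(r['xy']).tolist(),ray(c,r['xy'],z)[:2].round(3).tolist()) for r in mark_of(n,c)[:2]])
s=telemetry.state();print(s['time_s'],s['tool_pos'],s['eef_rot'],s['force'],manip.tip_extent)
E
```

```text
top pin_center [(0.7, [278.0, 214.0], [0.37, -0.094])]
top pin_end [(0.83, [276.0, 136.0], [0.568, -0.091]), (0.43, [370.0, 240.0], [0.304, -0.321])]
top lath [(0.77, [220.0, 215.0], [0.367, 0.055]), (0.46, [249.0, 213.0], [0.372, -0.019])]
top board [(0.68, [247.0, 216.0], [0.364, -0.016])]
top tub_left [(0.9, [128.0, 192.0], [0.43, 0.299])]
top tub_right [(0.85, [374.0, 183.0], [0.45, -0.348])]
top star [(0.67, [334.0, 194.0], [0.42, -0.24])]
top round [(0.71, [123.0, 226.0], [0.341, 0.311]), (0.36, [334.0, 196.0], [0.416, -0.242])]
top ring [(0.72, [373.0, 240.0], [0.302, -0.34]), (0.45, [276.0, 140.0], [0.564, -0.092])]
scene pin_center [(0.77, [248.0, 223.0], [0.356, -0.098])]
scene pin_end [(0.97, [309.0, 205.0], [0.565, -0.08]), (0.47, [323.0, 275.0], [0.407, -0.389])]
scene lath []
scene board [(0.82, [240.0, 219.0], [0.375, 0.0])]
scene tub_left []
scene tub_right [(0.6, [321.0, 275.0], [0.44, -0.34])]
scene star [(0.7, [293.0, 252.0], [0.42, -0.239])]
scene round [(0.52, [197.0, 183.0], [0.346, 0.301]), (0.48, [290.0, 254.0], [0.416, -0.229])]
scene ring [(0.79, [274.0, 290.0], [0.308, -0.34])]
1.0 [ 0.13385914 -0.53345179  0.24227171] [-1.05145795e-05  9.92457085e-01  1.22592553e-01  4.82439914e-06] [ 0.12133256 -0.27847126 -0.48854096] 0.011
```

View pics/top0.png

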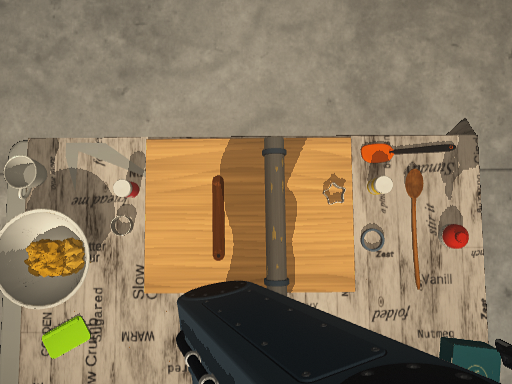

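View pics/scene0.png

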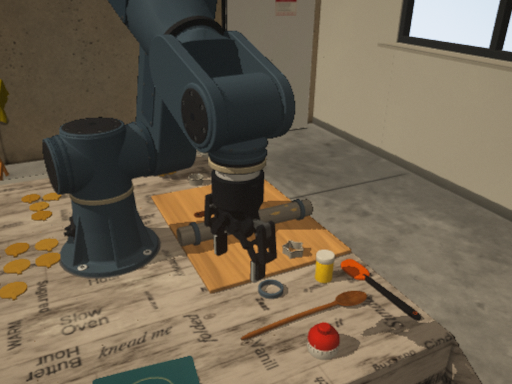

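The top view shows the lath at about column 219, rows 176–260, and the pin at about column 276, so the lath lies to the pin's left (+y), about 150 mm away. The scene view confirms nothing stands between them. Next I go above a point just right of the pin.

Emit:
play_rows(
  increments=[
    {"dp":[32,-30,0],"dr":[0,0,0]},
    {"dp":[32,-30,0],"dr":[0,0,0]},
    {"dp":[32,-30,0],"dr":[0,0,0]},
    {"dp":[32,-30,0],"dr":[0,0,0]},
    {"dp":[32,-30,0],"dr":[0,0,0]},
    {"dp":[32,-30,0],"dr":[0,0,0]},
    {"dp":[32,-30,0],"dr":[0,0,0]},
    {"dp":[32,-30,0],"dr":[0,0,0]},
    {"dp":[32,-30,0],"dr":[0,0,0]},
    {"dp":[32,-30,0],"dr":[0,0,0]},
  ],
  gripper=0.2,
)

```text
time_s: 2.25
tool_pos: [0.3719, -0.1634, 0.2425]
eef_rot: [0.0, 0.992, 0.123, 0.0]
force: [0.3, -0.5, 0.7]
width: 0.603
gripper_force: 0.0
```

Emit:
play_rows(
  increments=[
    {"dp":[0,0,0],"dr":[0,0,-9.5]},
    {"dp":[0,0,0],"dr":[0,0,-9.5]},
    {"dp":[0,0,0],"dr":[0,0,-9.5]},
    {"dp":[0,0,0],"dr":[0,0,-9.5]},
    {"dp":[0,0,0],"dr":[0,0,-9.5]},
    {"dp":[0,0,0],"dr":[0,0,-9.5]},
    {"dp":[0,0,0],"dr":[0,0,-9.5]},
    {"dp":[0,0,0],"dr":[0,0,-9.5]},
    {"dp":[0,0,0],"dr":[0,0,0]},
  ],
)

```text
time_s: 3.38
tool_pos: [0.3713, -0.1646, 0.2424]
eef_rot: [0.0, 0.707, 0.707, 0.0]
force: [0.1, 0.3, 0.2]
width: 0.601
gripper_force: 0.0
```

```bash
cat >> h.py <<'E'
from scipy.spatial.transform import Rotation as Ro
def wray(uv,z,s):
    c=camera_info('wrist');T=np.array(c['T_tool_cam']);q=np.array(s['eef_rot'])
    R=Ro.from_quat(q[[1,2,3,0]]).as_matrix();A=np.eye(4);A[:3,:3]=R;A[:3,3]=s['tool_pos'];A=A@T
    d=A[:3,:3]@np.linalg.inv(np.array(c['mtx']))@np.array([uv[0],uv[1],1.]);o=A[:3,3]
    return o+d*(z-o[2])/d[2]
E
python3 - <<'E'
from h import *
s=telemetry.state();print(s['time_s'],s['tool_pos'],s['eef_rot'],s['force'],s['width'],s['joint_positions'])
print([a for a in dir(manip) if a[0]!='_'],manip.tip_extent)
a=get_image('top');b=get_image('wrist')
cv2.imwrite('pics/both1.png',np.vstack([cv2.resize(a[110:310,100:400],(600,400)),cv2.resize(b,(267,200),interpolation=3) if 0 else cv2.copyMakeBorder(cv2.resize(b,(267,200),interpolation=cv2.INTER_AREA),0,0,0,333,0)])[:,:,::-1])
for n,z in (('pin_center',.043),('pin_end',.043),('lath',.012)):
  for c in('top','wrist'):
    f=(lambda u:ray(c,u,z)) if c=='top' else (lambda u:wray(u,z,s))
    print(c,n,[(round(r['score'],2),np.round(r['xy']).tolist(),f(r['xy'])[:2].round(3).tolist()) for r in mark_of(n,c)[:2]])
E
```

```text
3.375 [ 0.37125746 -0.16460301  0.24236274] [8.27450388e-05 7.06995384e-01 7.07218155e-01 4.11973927e-05] [0.14009316 0.33069371 0.19862947] 0.6008083612037991 [-5.32100052e-01  8.29267859e-02  1.99460992e+00  4.38352093e-05
  1.06387510e+00 -5.32436376e-01]
['PlanningError', 'tip_extent'] 0.011
top pin_center [(0.76, [276.0, 216.0], [0.365, -0.089]), (0.16, [220.0, 216.0], [0.365, 0.052])]
wrist pin_center [(0.81, [243.0, 95.0], [0.361, -0.085]), (0.71, [302.0, 290.0], [0.434, -0.32])]
top pin_end [(0.87, [276.0, 138.0], [0.562, -0.09])]
wrist pin_end [(0.89, [432.0, 94.0], [0.559, -0.084])]
top lath [(0.66, [219.0, 215.0], [0.367, 0.057]), (0.21, [374.0, 183.0], [0.448, -0.346])]
wrist lath []
```

View pics/both1.png

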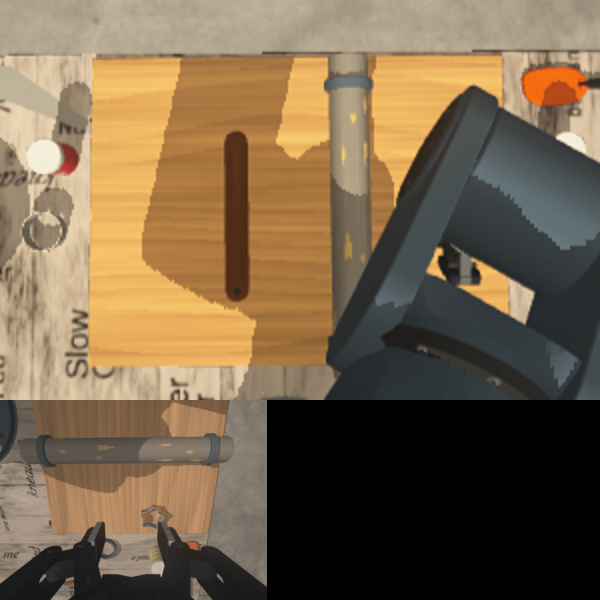

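The fingers are now behind the pin (pin y ≈ -0.088, x ≈ 0.365), aligned along it, and the wrist view shows a clear path ahead. I descend behind the pin, keeping the tips above axis height.

Emit:
play_rows(
  increments=[
    {"dp":[0,0,40],"dr":[0,0,0]},
    {"dp":[0,0,40],"dr":[0,0,0]},
    {"dp":[0,0,40],"dr":[0,0,0]},
    {"dp":[0,0,40],"dr":[0,0,0]},
    {"dp":[0,0,20],"dr":[0,0,0]},
    {"dp":[0,0,0],"dr":[0,0,0]},
    {"dp":[0,0,0],"dr":[0,0,0]},
  ],
)

```text
time_s: 4.65
tool_pos: [0.3717, -0.1648, 0.063]
eef_rot: [0.001, 0.707, 0.708, 0.0]
force: [0.0, 0.7, 0.2]
width: 0.597
gripper_force: 0.0
```

```bash
python3 - <<'E'
from h import *
s=telemetry.state();print(s['tool_pos'])
a=get_image('scene');b=get_image('wrist')
cv2.imwrite('pics/d2.png',np.vstack([cv2.resize(a[150:300,150:350],(400,300)),cv2.resize(b,(400,300))])[:,:,::-1])
c=camera_info('scene')
for z in (.03,.04,.05,.06):
  p=np.array(c['mtx'])@(np.array(c['R'])@np.array([.371-.03,-.165,z])+np.array(c['t']).ravel());print(z,(p[:2]/p[2]-150)*2)
for n,z in (('pin_center',.043),('pin_end',.043),('lath',.012)):
    print(n,[(round(r['score'],2),np.round(r['xy']).tolist(),wray(r['xy'],z,s)[:2].round(3).tolist()) for r in mark_of(n,'wrist')[:2]])
E
```

```text
[ 0.37168932 -0.16484961  0.06302756]
0.03 [207.45705873 178.96871094]
0.04 [207.52684977 172.48355459]
0.05 [207.5971607  165.95008836]
0.06 [207.66799736 159.3677704 ]
pin_center [(0.55, [234.0, 88.0], [0.362, -0.086])]
pin_end []
lath []
```

View pics/d2.png

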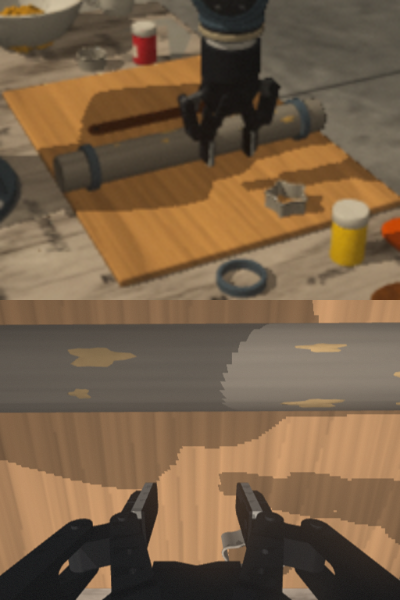

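In the scene crop the fingertip ends at about (210,163), so tip z is about 55 mm. The wrist view shows the pin spanning above the fingers. I lower 5 mm (tips still 7 mm above the axis), approach and make a first small push to test how it rolls on.

Emit:
play_rows(
  increments=[
    {"dp":[0,0,5],"dr":[0,0,0]},
    {"dp":[8,0,0],"dr":[0,0,0]},
    {"dp":[8,0,0],"dr":[0,0,0]},
    {"dp":[8,0,0],"dr":[0,0,0]},
    {"dp":[6,0,0],"dr":[0,0,0]},
    {"dp":[3,0,0],"dr":[0,0,0]},
    {"dp":[2,0,0],"dr":[0,0,0]},
    {"dp":[2,0,0],"dr":[0,0,0]},
    {"dp":[2,0,0],"dr":[0,0,0]},
    {"dp":[2,0,0],"dr":[0,0,0]},
  ],
)

```text
time_s: 6.15
tool_pos: [0.3712, -0.1235, 0.0573]
eef_rot: [0.0, 0.707, 0.708, 0.0]
force: [0.0, -0.4, 0.1]
width: 0.6
gripper_force: 0.0
```

Emit:
play_rows(
  increments=[
    {"dp":[2,0,0],"dr":[0,0,0]},
    {"dp":[2,0,0],"dr":[0,0,0]},
    {"dp":[2,0,0],"dr":[0,0,0]},
    {"dp":[2,0,0],"dr":[0,0,0]},
    {"dp":[2,0,0],"dr":[0,0,0]},
    {"dp":[2,0,0],"dr":[0,0,0]},
    {"dp":[2,0,0],"dr":[0,0,0]},
    {"dp":[2,0,0],"dr":[0,0,0]},
    {"dp":[2,0,0],"dr":[0,0,0]},
    {"dp":[2,0,0],"dr":[0,0,0]},
  ],
)

```text
time_s: 7.4
tool_pos: [0.3711, -0.1034, 0.0573]
eef_rot: [-0.0, 0.707, 0.708, -0.0]
force: [-0.7, -1.7, 2.2]
width: 0.598
gripper_force: 1.3
```

```bash
cat >> h.py <<'E'
def look(k=1):
  for _ in range(k):
    s=telemetry.state();print(round(s['time_s'],2),np.round(s['tool_pos'],4),np.round(s['force'],1))
    for c in ('wrist','top'): get_image(c)
    for n,z in (('pin_center',.043),('pin_end',.043),('lath',.012)):
      for c in('top','wrist'):
        f=(lambda u:ray(c,u,z)) if c=='top' else (lambda u:wray(u,z,s))
        print(' ',c,n,[(round(r['score'],2),np.round(r['xy']).tolist(),f(r['xy'])[:2].round(3).tolist()) for r in mark_of(n,c)[:1]])
E
python3 -c "
from h import *
look(2);cv2.imwrite('pics/e3.png',cv2.resize(get_image('wrist'),(400,300))[:,:,::-1])"
```

```text
7.4 [ 0.3711 -0.1034  0.0573] [-0.7 -1.7  2.2]
  top pin_center [(0.68, [124.0, 228.0], [0.338, 0.291])]
  wrist pin_center [(0.92, [234.0, 184.0], [0.361, -0.07])]
  top pin_end [(0.68, [268.0, 140.0], [0.558, -0.071])]
  wrist pin_end []
  top lath []
  wrist lath []
7.8 [ 0.3711 -0.1036  0.0572] [ 0.5  0.2 -0.8]
  top pin_center []
  wrist pin_center [(0.58, [231.0, 179.0], [0.359, -0.068])]
  top pin_end [(0.73, [268.0, 140.0], [0.558, -0.07])]
  wrist pin_end []
  top lath [(0.79, [217.0, 213.0], [0.372, 0.062])]
  wrist lath []
```

View pics/e3.png

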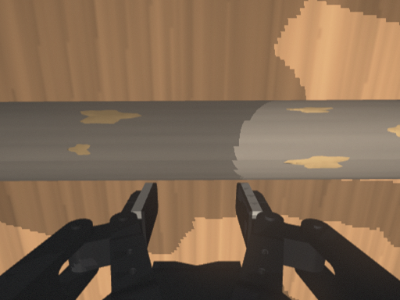

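The pin follows the push straight, with a small coast (pin y -0.068 against TCP -0.103, clear of the tips). The lath is at about y=0.056, so I continue the stroke and decelerate before it.

Emit:
play_rows(
  increments=[
    {"dp":[3,0,0],"dr":[0,0,0]},
    {"dp":[3,0,0],"dr":[0,0,0]},
    {"dp":[3,0,0],"dr":[0,0,0]},
    {"dp":[3,0,0],"dr":[0,0,0]},
    {"dp":[3,0,0],"dr":[0,0,0]},
    {"dp":[3,0,0],"dr":[0,0,0]},
    {"dp":[3,0,0],"dr":[0,0,0]},
    {"dp":[3,0,0],"dr":[0,0,0]},
    {"dp":[3,0,0],"dr":[0,0,0]},
    {"dp":[3,0,0],"dr":[0,0,0]},
  ],
)

```text
time_s: 9.5
tool_pos: [0.3711, -0.0734, 0.0573]
eef_rot: [-0.0, 0.707, 0.708, -0.0]
force: [0.2, -2.0, 2.0]
width: 0.601
gripper_force: 1.4
```

Emit:
play_rows(
  increments=[
    {"dp":[3,0,0],"dr":[0,0,0]},
    {"dp":[3,0,0],"dr":[0,0,0]},
    {"dp":[3,0,0],"dr":[0,0,0]},
    {"dp":[3,0,0],"dr":[0,0,0]},
    {"dp":[3,0,0],"dr":[0,0,0]},
    {"dp":[3,0,0],"dr":[0,0,0]},
    {"dp":[2,0,0],"dr":[0,0,0]},
    {"dp":[2,0,0],"dr":[0,0,0]},
    {"dp":[2,0,0],"dr":[0,0,0]},
    {"dp":[2,0,0],"dr":[0,0,0]},
  ],
)

```text
time_s: 10.75
tool_pos: [0.3711, -0.0475, 0.0573]
eef_rot: [0.0, 0.707, 0.708, 0.0]
force: [0.2, -1.7, 2.5]
width: 0.604
gripper_force: 1.4
```

Emit:
play_rows(
  increments=[
    {"dp":[2,0,0],"dr":[0,0,0]},
    {"dp":[2,0,0],"dr":[0,0,0]},
    {"dp":[2,0,0],"dr":[0,0,0]},
    {"dp":[2,0,0],"dr":[0,0,0]},
    {"dp":[2,0,0],"dr":[0,0,0]},
    {"dp":[2,0,0],"dr":[0,0,0]},
    {"dp":[2,0,0],"dr":[0,0,0]},
    {"dp":[1,0,0],"dr":[0,0,0]},
    {"dp":[1,0,0],"dr":[0,0,0]},
    {"dp":[1,0,0],"dr":[0,0,0]},
  ],
)

```text
time_s: 12.0
tool_pos: [0.371, -0.0305, 0.0573]
eef_rot: [-0.0, 0.707, 0.708, -0.0]
force: [0.2, -0.7, 1.5]
width: 0.599
gripper_force: 0.9
```

```bash
python3 -c "
from h import *
look(2);a=get_image('top');b=get_image('wrist')
cv2.imwrite('pics/f4.png',np.vstack([cv2.resize(a[110:310,130:330],(400,400),interpolation=2)[:280],cv2.resize(b,(400,300))])[:,:,::-1])"
```

```text
12.0 [ 0.371  -0.0305  0.0573] [ 0.2 -0.7  1.5]
  top pin_center []
  wrist pin_center [(0.78, [234.0, 185.0], [0.361, 0.002])]
  top pin_end [(0.6, [238.0, 138.0], [0.561, 0.006])]
  wrist pin_end []
  top lath []
  wrist lath [(0.59, [236.0, 69.0], [0.361, 0.059])]
12.4 [ 0.371  -0.0306  0.0573] [-0.1 -0.7  1.6]
  top pin_center []
  wrist pin_center [(0.7, [232.0, 185.0], [0.36, 0.002])]
  top pin_end [(0.85, [240.0, 139.0], [0.561, 0.002])]
  wrist pin_end []
  top lath []
  wrist lath [(0.65, [233.0, 70.0], [0.36, 0.058])]
```

View pics/f4.png

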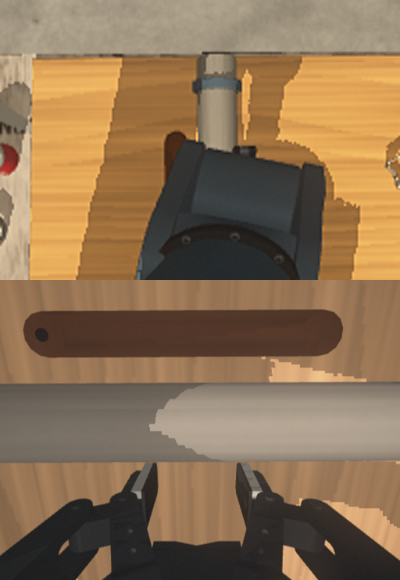

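The wrist view shows pin edges and lath both level (parallel), with the lath centred 55 mm ahead of the pin. Continuing 48 mm, with a slow finish.

Emit:
play_rows(
  increments=[
    {"dp":[2,0,0],"dr":[0,0,0]},
    {"dp":[2,0,0],"dr":[0,0,0]},
    {"dp":[2,0,0],"dr":[0,0,0]},
    {"dp":[2,0,0],"dr":[0,0,0]},
    {"dp":[2,0,0],"dr":[0,0,0]},
    {"dp":[2,0,0],"dr":[0,0,0]},
    {"dp":[2,0,0],"dr":[0,0,0]},
    {"dp":[2,0,0],"dr":[0,0,0]},
    {"dp":[2,0,0],"dr":[0,0,0]},
    {"dp":[2,0,0],"dr":[0,0,0]},
  ],
)

```text
time_s: 14.15
tool_pos: [0.371, -0.0105, 0.0573]
eef_rot: [0.0, 0.707, 0.708, 0.0]
force: [-0.2, -1.6, 2.5]
width: 0.601
gripper_force: 1.3
```

Emit:
play_rows(
  increments=[
    {"dp":[2,0,0],"dr":[0,0,0]},
    {"dp":[2,0,0],"dr":[0,0,0]},
    {"dp":[2,0,0],"dr":[0,0,0]},
    {"dp":[2,0,0],"dr":[0,0,0]},
    {"dp":[2,0,0],"dr":[0,0,0]},
    {"dp":[2,0,0],"dr":[0,0,0]},
    {"dp":[2,0,0],"dr":[0,0,0]},
    {"dp":[2,0,0],"dr":[0,0,0]},
    {"dp":[2,0,0],"dr":[0,0,0]},
    {"dp":[2,0,0],"dr":[0,0,0]},
  ],
)

```text
time_s: 15.4
tool_pos: [0.371, 0.0095, 0.0573]
eef_rot: [-0.0, 0.707, 0.708, 0.0]
force: [0.2, -1.6, 4.2]
width: 0.601
gripper_force: 1.3
```

Emit:
play_rows(
  increments=[
    {"dp":[1,0,0],"dr":[0,0,0]},
    {"dp":[1,0,0],"dr":[0,0,0]},
    {"dp":[1,0,0],"dr":[0,0,0]},
    {"dp":[1,0,0],"dr":[0,0,0]},
    {"dp":[1,0,0],"dr":[0,0,0]},
    {"dp":[1,0,0],"dr":[0,0,0]},
    {"dp":[1,0,0],"dr":[0,0,0]},
    {"dp":[1,0,0],"dr":[0,0,0]},
    {"dp":[0,0,0],"dr":[0,0,0]},
  ],
)

```text
time_s: 16.52
tool_pos: [0.3709, 0.0175, 0.0572]
eef_rot: [-0.0, 0.707, 0.708, 0.0]
force: [-0.7, -0.1, -0.2]
width: 0.598
gripper_force: 0.0
```

```bash
python3 -c "
from h import *
look(2);b=get_image('wrist')
cv2.imwrite('pics/g5.png',b[:,:,::-1])"
```

```text
16.52 [0.3709 0.0175 0.0572] [-0.7 -0.1 -0.2]
  top pin_center [(0.22, [124.0, 227.0], [0.339, 0.291])]
  wrist pin_center [(0.56, [234.0, 186.0], [0.361, 0.05])]
  top pin_end [(0.69, [220.0, 141.0], [0.556, 0.05])]
  wrist pin_end []
  top lath []
  wrist lath []
16.93 [0.371  0.0174 0.0573] [-0.1  0.  -0.1]
  top pin_center []
  wrist pin_center [(0.67, [231.0, 180.0], [0.359, 0.053])]
  top pin_end [(0.95, [218.0, 137.0], [0.565, 0.056])]
  wrist pin_end []
  top lath []
  wrist lath []
```

View pics/g5.png

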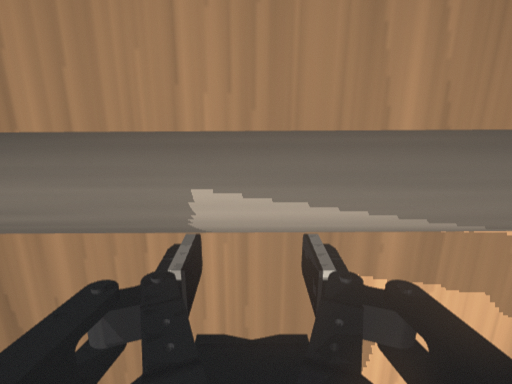

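The wrist view shows the tube level at rows 131–232 (y ≈ 0.053), already clear of the tips and hiding the lath. I back off and rise to check from above.

Emit:
play_rows(
  increments=[
    {"dp":[-10,0,0],"dr":[0,0,0]},
    {"dp":[-20,0,0],"dr":[0,0,0]},
    {"dp":[-20,0,-10],"dr":[0,0,0]},
    {"dp":[-20,0,-40],"dr":[0,0,0]},
    {"dp":[-20,0,-40],"dr":[0,0,0]},
    {"dp":[-20,0,-40],"dr":[0,0,0]},
    {"dp":[-40,0,-40],"dr":[0,0,0]},
    {"dp":[-40,0,0],"dr":[0,0,0]},
    {"dp":[-40,0,0],"dr":[0,0,0]},
    {"dp":[0,0,0],"dr":[0,0,0]},
  ],
)

```text
time_s: 18.62
tool_pos: [0.3709, -0.2149, 0.2272]
eef_rot: [0.0, 0.708, 0.707, -0.0]
force: [-0.0, -0.2, 0.2]
width: 0.603
gripper_force: 0.0
```

```bash
python3 -c "
from h import *
look(2);a=get_image('top')
cv2.imwrite('pics/i6.png',cv2.resize(a[120:300,100:400],(800,480),interpolation=2)[:,:,::-1])"
```

```text
18.62 [ 0.3709 -0.2149  0.2272] [-0.  -0.2  0.2]
  top pin_center [(0.93, [219.0, 214.0], [0.371, 0.054])]
  wrist pin_center []
  top pin_end [(0.7, [249.0, 214.0], [0.37, -0.02])]
  wrist pin_end [(0.59, [291.0, 189.0], [0.412, -0.233])]
  top lath []
  wrist lath []
19.02 [ 0.3714 -0.2121  0.2273] [0.7 0.5 0. ]
  top pin_center [(0.55, [221.0, 216.0], [0.365, 0.049])]
  wrist pin_center []
  top pin_end [(0.98, [220.0, 137.0], [0.565, 0.05])]
  wrist pin_end []
  top lath [(0.29, [372.0, 240.0], [0.302, -0.336])]
  wrist lath []
```

View pics/i6.png

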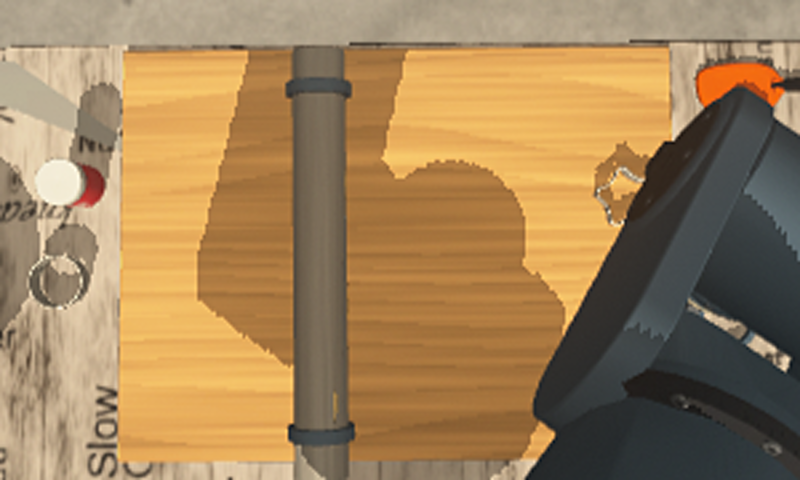

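The top view shows the tube at crop columns 294–346, lying parallel with the lath hidden. I check the centring precisely by edge measurement against the first picture.

```bash
python3 - <<'E'
from h import *
i0=cv2.imread('pics/top0.png').astype(int); i1=get_image('top')[:,:,::-1].astype(int)
sat=lambda i:i.max(2)-i.min(2)
for r in (185,200,215,230,250):
  l=np.where(i0[r,195:240,2]<115)[0]+195
  w=np.where(sat(i1)[r,195:245]<30)[0]+195; w0=np.where(sat(i0)[r,255:300]<30)[0]+255
  print(r,l.min(),l.max(),ray('top',(l.mean(),r),.015)[1].round(4),'| now',w.min(),w.max(),ray('top',((w.min()+w.max())/2,r),.043)[1].round(4),'| before',ray('top',((w0.min()+w0.max())/2,r),.043)[1].round(4))
print(telemetry.state()['time_s'])
E
```

```text
185 213 223 0.0582 | now 210 228 0.0542 | before -0.0814
200 213 223 0.0597 | now 210 228 0.0543 | before -0.086
215 213 224 0.0585 | now 210 229 0.0531 | before -0.0855
230 213 224 0.0585 | now 210 229 0.0531 | before -0.0851
250 213 224 0.0589 | now 211 229 0.0519 | before -0.0857
19.525
```

Pin is about 5 mm short of the lath's centre, which is within cover. There is time for a gentle nudge to centre it.

Emit:
play_rows(
  increments=[
    {"dp":[40,0,0],"dr":[0,0,0]},
    {"dp":[40,0,0],"dr":[0,0,0]},
    {"dp":[40,0,40],"dr":[0,0,0]},
    {"dp":[20,0,40],"dr":[0,0,0]},
    {"dp":[20,0,40],"dr":[0,0,0]},
    {"dp":[20,0,40],"dr":[0,0,0]},
    {"dp":[15,0,10],"dr":[0,0,0]},
    {"dp":[10,0,0],"dr":[0,0,0]},
    {"dp":[5,0,0],"dr":[0,0,0]},
    {"dp":[5,0,0],"dr":[0,0,0]},
  ],
)

```text
time_s: 20.78
tool_pos: [0.3715, 0.0024, 0.0579]
eef_rot: [0.001, 0.707, 0.708, 0.0]
force: [-0.8, -0.4, -0.2]
width: 0.601
gripper_force: 0.0
```

Emit:
play_rows(
  increments=[
    {"dp":[2,0,0],"dr":[0,0,0]},
    {"dp":[2,0,0],"dr":[0,0,0]},
    {"dp":[2,0,0],"dr":[0,0,0]},
    {"dp":[2,0,0],"dr":[0,0,0]},
    {"dp":[2,0,0],"dr":[0,0,0]},
    {"dp":[2,0,0],"dr":[0,0,0]},
    {"dp":[1,0,0],"dr":[0,0,0]},
    {"dp":[1,0,0],"dr":[0,0,0]},
    {"dp":[1,0,0],"dr":[0,0,0]},
    {"dp":[1,0,0],"dr":[0,0,0]},
  ],
)

```text
time_s: 22.02
tool_pos: [0.371, 0.0184, 0.0573]
eef_rot: [0.0, 0.707, 0.708, -0.0]
force: [-0.3, -0.8, 2.5]
width: 0.601
gripper_force: 1.0
```

```bash
python3 - <<'E'
from h import *
for _ in range(2):
  s=telemetry.state();b=get_image('wrist').astype(int);sat=b.max(2)-b.min(2)
  for c in (60,250,450):
    w=np.where(sat[80:232,c]<30)[0]+80;print(w.min(),w.max(),wray((c,(w.min()+w.max())/2),.043,s)[1].round(4))
  print(s['tool_pos'],s['force'],s['time_s'])
E
```

```text
134 231 0.0522
133 231 0.0526
132 231 0.0531
[0.37100105 0.01841754 0.05732678] [-0.25472898 -0.77655921  2.5164742 ] 22.025
133 231 0.0525
133 231 0.0527
131 230 0.0536
[0.37099018 0.01847685 0.05732005] [-0.33666588 -0.7605212   0.4735594 ] 22.075
```

Just in contact. Push another 4 mm at 1 mm per row, then pause.

Emit:
play_rows(
  increments=[
    {"dp":[1,0,0],"dr":[0,0,0]},
    {"dp":[1,0,0],"dr":[0,0,0]},
    {"dp":[1,0,0],"dr":[0,0,0]},
    {"dp":[1,0,0],"dr":[0,0,0]},
    {"dp":[0,0,0],"dr":[0,0,0]},
    {"dp":[0,0,0],"dr":[0,0,0]},
    {"dp":[0,0,0],"dr":[0,0,0]},
    {"dp":[0,0,0],"dr":[0,0,0]},
  ],
)

```text
time_s: 23.12
tool_pos: [0.371, 0.0224, 0.0573]
eef_rot: [-0.0, 0.707, 0.708, -0.0]
force: [-0.5, -0.2, 0.0]
width: 0.597
gripper_force: 0.0
```

Emit:
play_rows(
  increments=[
    {"dp":[-5,0,0],"dr":[0,0,0]},
    {"dp":[-20,0,0],"dr":[0,0,0]},
    {"dp":[-20,0,-10],"dr":[0,0,0]},
    {"dp":[-20,0,-40],"dr":[0,0,0]},
    {"dp":[-20,0,-40],"dr":[0,0,0]},
    {"dp":[-20,0,-40],"dr":[0,0,0]},
    {"dp":[-40,0,-40],"dr":[0,0,0]},
    {"dp":[-40,0,0],"dr":[0,0,0]},
    {"dp":[-40,0,0],"dr":[0,0,0]},
    {"dp":[0,0,0],"dr":[0,0,0]},
  ],
)

```text
time_s: 24.38
tool_pos: [0.371, -0.2046, 0.2272]
eef_rot: [0.0, 0.708, 0.707, -0.0]
force: [-0.6, 0.9, -0.0]
width: 0.603
gripper_force: 0.0
```

Emit:
play_rows(
  increments=[
    {"dp":[0,0,0],"dr":[0,0,0]},
    {"dp":[0,0,0],"dr":[0,0,0]},
    {"dp":[0,0,0],"dr":[0,0,0]},
    {"dp":[0,0,0],"dr":[0,0,0]},
    {"dp":[0,0,0],"dr":[0,0,0]},
    {"dp":[0,0,0],"dr":[0,0,0]},
    {"dp":[0,0,0],"dr":[0,0,0]},
    {"dp":[0,0,0],"dr":[0,0,0]},
  ],
)

```text
time_s: 25.38
tool_pos: [0.3713, -0.2026, 0.2273]
eef_rot: [0.0, 0.707, 0.708, 0.0]
force: [-0.4, 0.2, -0.7]
width: 0.6
gripper_force: 0.0
```

```bash
python3 - <<'E'
from h import *
for k in range(3):
  a=get_image('top');i1=a.astype(int);s=i1.max(2)-i1.min(2);o=[]
  for r in (165,185,200,215,230,250):
    w=np.where(s[r,195:245]<30)[0]+195;o.append((int(w.min()),int(w.max()),float(ray('top',((w.min()+w.max())/2,r),.043)[1].round(4))))
  print(o)
for n in ('tub_left','tub_right','star','round','ring'):
  print(n,[(round(r['score'],2),np.round(r['xy']).tolist()) for r in mark_of(n,'top')[:1]])
print(telemetry.state()['time_s'])
cv2.imwrite('pics/j7.png',cv2.resize(a[120:300,100:400],(800,480),interpolation=2)[:,:,::-1])
E
```

```text
[(207, 225, 0.0618), (207, 226, 0.0605), (207, 226, 0.0605), (208, 226, 0.0593), (208, 225, 0.0606), (208, 226, 0.0593)]
[(207, 225, 0.0618), (207, 226, 0.0605), (207, 226, 0.0605), (208, 226, 0.0593), (208, 225, 0.0606), (208, 226, 0.0593)]
[(207, 225, 0.0618), (207, 226, 0.0605), (207, 226, 0.0605), (208, 226, 0.0593), (208, 225, 0.0606), (208, 226, 0.0593)]
tub_left [(0.97, [130.0, 190.0])]
tub_right []
star [(0.58, [334.0, 197.0])]
round [(0.53, [128.0, 227.0])]
ring [(0.45, [373.0, 238.0])]
25.775
```

View pics/j7.png

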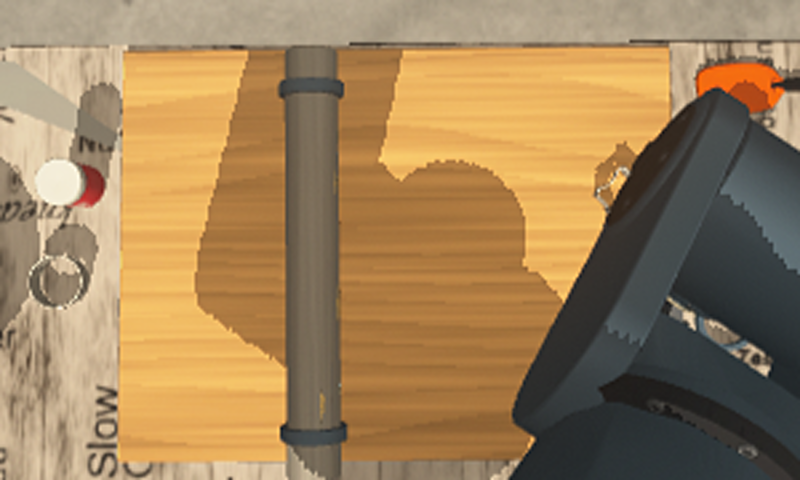

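The tube (crop columns 286–340) now lies still at y≈0.060 against the lath's 0.059. It is parallel, and nothing else has moved.

```bash
python3 -c "
from rig import ticket
print(ticket.sign_off())"
```

```text
the job is handed in; nothing more can be done
None
```

The pin lies still over the lath, about 1 mm off centre by my measurement, parallel to it and clear of the fingers; the pieces I could check hadn't moved (the right tub was hidden by the arm), and the job is handed in at about 26 s of the 67 s limit.

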